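# Pry up a blower's base plate and shim it

### The arm

A 6-joint arm with a two-finger parallel gripper is mounted at the origin on the work surface. World frame = base frame: x ahead of the robot, y to its left, z up, the work surface at z = 0. Lengths are in m, angles in rad, forces in N, time in s.
With the tool pointing down it reaches from about 0.2 to 0.875 m from the base axis. Payload 3.4 kg.
Tool frame: the origin (TCP) lies between the finger pads; the fingertips stand 25 mm ahead of it and the grasp point (between the pads) lies 6 mm ahead of it (r.nose_length is the z of the fingertips in the tool frame, in m); z points along the fingers, y is the line along which they close (so a half turn about z gives the same grasp; the last joint's range is limited). The gripper opens to 94 mm and grips with 3 to 60 N. Pads are 16 mm wide; open, the fingers measure 119 mm over their backs; the gripper's body (75 mm by 177 mm) begins 78 mm behind the grasp point.
Start: joints at [-1.389, 0.276, 1.505, -0, 1.361, -0.121], TCP at [0.171, -0.549, 0.23] pointing down, gripper open.
Joint ranges: [-2.89, 2.89], [-0.75, 2.08], [0.22, 2.7], [-1.18, 4.32], [0.11, 2.71], [-2.7, 2.7]. Speed limits (rad/s): [2.57, 2.57, 3.14, 3.14, 3.14, 3.14].

### API

Orientations are given as a unit quaternion [w, x, y, z].
In Python, from plant import r, gripper_to, inverse_kinematics, vision, models, telemetry gives the robot as it stands. Calls block until the motion is done:
- r.move_to(position, orientation): joint-space move of the TCP to a pose.
- r.move_l(position, rot=None, vel=0.15, guard=None): straight line of the TCP; rot=None keeps the orientation; vel is the mean speed in m/s. With guard (N) it stops when the force on the tool has changed by that much, and returns True; else False.
- r.movej(angles): joint-space move.
- gripper_to(opening, f_grip=None): finger opening in m; f_grip is the grip in N (None keeps the last); returns when the fingers have stopped.
- r.hold(seconds).
- inverse_kinematics(position, orientation): joint angles nearest the present ones, or None.
- vision.snapshot(name): name is "scene" or "top" or "wrist"; returns the picture (384x512x3 uint8, red, green, blue); there is no depth.
- vision.get_calibration(name): a dict with "fx", "fy", "cx", "cy" (pixels), "position" and "orientation" of the camera in the world. Camera axes: x right, y down, z forward; pixel columns grow to the right and rows downward; lengths in m; the calibration is good to about 2 mm. The wrist camera is an equidistant fisheye: a pixel r from the principal point sees the ray r / f radians off the axis. A picture is of the moment at which its call begins: read the wrist's pose just before it. get_calibration takes no time and is no camera call; for the wrist camera it gives the pose at the moment of the call.
A pose or a line that the arm cannot do raises r.PlanningError and nothing moves.
- r.sign_off(): hands the job in; it is judged then, once.
Trained networks look in the newest picture that a camera, given by its name, has taken for a name from the list of things; names that differ only in an ending like _2 or _b are one class to them, and where a whole thing is asked for, a point or a joint stands for the part that bears it (a point fixed in the world has none). Each returns a list of dicts, best first, with "score" (0 to 1); they miss things now and then, are a little off and sometimes report something else, mostly with a low value. They report only what shows in the picture. A call takes as long as a camera call.
- models.boxes_of(thing, camera): "at" ([x, y, z] in m, in world coordinates, good to about 4 mm: the middle of the surface that is visible of it).
- models.regions_of(thing, camera): "pixels" (384x512 bool, what is visible of it).
- models.mark_of(thing, camera): "at" ([x, y, z] in m, in world coordinates, good to about 4 mm: a listed point, or the origin of a listed thing).
Readings, each from a call of its own:
- telemetry.current_t(): time.
- telemetry.current_joints(): joint angles.
- telemetry.current_dq(): joint speeds.
- telemetry.current_joint_efforts(): joint torques, N m.
- telemetry.current_ee_pos(): TCP position.
- telemetry.current_tool_rot(): TCP orientation.
- telemetry.current_wrist_force(): force on the tool from outside, world axes, zero at the start.
- telemetry.current_torque(): the same for the moment, N m.
- telemetry.current_opening(): finger opening in m.
- telemetry.current_finger_force(): force on a finger pad.
Only numpy, scipy, OpenCV 4.12 (cv2) and the standard library are available. Lean on these libraries where they do the work, as an engineer would, in place of code of your own. Each camera call takes 0.05 s, during which the arm holds its last target. There are 200 camera calls.

### The job

Put the pry bar's tip into the gap under the middle of the blower plate's front lip and lever over the fulcrum block until the lip is about 15 mm higher; its stiff pivot keeps it up. Lay the bar flat on the bench, clear of blower and block. Then slip the thin shim flat and straight under the lip, its whole tongue in, on the middle of the ledge nearer the robot, and leave the thick packer where it is.

Things in the scene. Friction and masses are not known exactly. Their poses are not given: they have to be found in the camera images.
- skid: Fixed steel skid under a blue blower on a hinged plate, 220 mm wide. Origin: on the bench below the middle of the plate's front edge (lip); x points level in under the plate, y along the lip. Lip underside z = 105 mm as found, resting on two ledges, 60 mm wide, centres y = +80 and -80, tops z = 105, from x = -45 to +50. Between them an open gap for the bar's tip. Blower 60 mm behind the lip.
- plate (a joint): Tilt of the blower's plate, rad: 0 as found, grows as the front lip rises, stop at 0.13. Its pivot is 200 mm behind the lip's edge, so 0.01 rad lifts the edge 2 mm. The pivot is stiff: the plate stays where it is levered and needs about 20 to 35 N upward at the lip to move.
- seat (a point): Where the shim's origin belongs: on top of the ledge nearer the robot (105 mm high), in the middle of its width, 25 mm in from the lip's edge, so hidden under the lip. Axes as the skid's: x into the machine, z up.
- fulcrum: Fixed wooden block, 50 x 70 mm, with a rounded steel ridge parallel to the lip, in front of the gap and 60 to 80 mm in front of the lip's edge. Top of the ridge 86 mm over the bench. Origin: on the bench below the middle of the ridge; x points to the machine.
- pry_bar: Loose straight steel pry bar, 270 mm long, 0.5 kg, lying on its flat underside. Origin: on the underside at the place to grip; x points to the tip, z up. Square handle 24 x 24 mm from x = -50 to +80 mm; blade 30 mm wide, 8 mm thick, flush with the underside, from x = +80 to the square tip at +220. Centre of mass near x = +35.
- thin_shim: Loose steel shim, 0.2 kg: flat plate 95 (x) x 40 (y) x 8 mm with an upright grip rib at its rear. Origin: on the underside, in the middle of the 50 mm tongue that goes under the lip; x points to the tongue's end. Plate from x = -70 to +25 mm; rib 12 mm thick (y), from x = -65 to -35, and from 8 to 48 mm above the underside.
- thick_packer: Loose steel packer of the same plan and rib as the shim but 26 mm thick (rib top at 66 mm): too thick, to be left alone. Same origin and axes.

How it is judged:
By the outcome, as a careful person would: the job done as asked, in the order asked, and still so for the second after the job is handed in, with the robot touching nothing.
It also fails if it takes over 64 s, if anything falls off the work surface, if the arm or the gripper's body presses on something with over 40 N, if the wrist force passes 120 N, or if a joint passes its speed limit or range.

## Working session

There is one attempt and no reset: what is moved stays moved. The work goes in short steps, each a Python script; the robot and the scene stay as the last script left them, time stands still between calls to the robot, and variables do not carry over. Pictures are saved under pics/ and viewed, at most 10 in all, crops included, and the job is handed in when it is done.

```bash
ls; mkdir -p pics
python3 - <<'E'
from plant import r, vision, models, telemetry
import cv2, numpy as np
np.set_printoptions(precision=4,suppress=True)
ims=[]
for c in ["scene","top"]:
    im=vision.snapshot(c); ims.append(im)
    print(c,vision.get_calibration(c))
    for t in ["skid","plate","fulcrum","pry_bar","thin_shim","thick_packer","seat"]:
        try: print(c,t,[(np.round(d["at"],4),round(d["score"],2)) for d in models.mark_of(t,c)][:2])
        except Exception as e: print(t,e)
cv2.imwrite("pics/a.png",cv2.cvtColor(cv2.resize(np.vstack(ims),None,fx=.78,fy=.78),cv2.COLOR_RGB2BGR))
cv2.imwrite("pics/scene.png",cv2.cvtColor(ims[0],cv2.COLOR_RGB2BGR));cv2.imwrite("pics/top.png",cv2.cvtColor(ims[1],cv2.COLOR_RGB2BGR))
print(telemetry.current_tool_rot(),telemetry.current_t())
E
```

```text
pics
scene {'fx': 456.9258929511291, 'fy': 456.9258929511291, 'cx': 256.76009901846123, 'cy': 189.08776488884578, 'position': array([0.9029, 0.5568, 1.0813]), 'orientation': array([-0.0931,  0.2959,  0.9098, -0.2757])}
scene skid [(array([0.5642, 0.2257, 0.0014]), 0.67)]
plate it knows: fulcrum, pry_bar, seat, skid, thick_packer, thin_shim
scene fulcrum [(array([ 0.5566,  0.1531, -0.0008]), 0.79)]
scene pry_bar [(array([ 0.5717, -0.1581,  0.0044]), 0.8)]
scene thin_shim [(array([ 0.5381, -0.3769,  0.0009]), 0.87)]
scene thick_packer [(array([ 0.4416, -0.3586, -0.0035]), 0.84), (array([0.4842, 0.2557, 0.1069]), 0.32)]
scene seat [(array([0.4839, 0.2539, 0.1073]), 0.94)]
top {'fx': 389.29775041501426, 'fy': 389.29775041501426, 'cx': 255.40618590626576, 'cy': 188.12956676597716, 'position': array([0.3738, 0.0195, 1.0379]), 'orientation': array([-0.0468,  0.7116, -0.6987,  0.057 ])}
top skid [(array([ 0.5619,  0.2223, -0.0043]), 0.68)]
plate it knows: fulcrum, pry_bar, seat, skid, thick_packer, thin_shim
top fulcrum [(array([0.5599, 0.1573, 0.0005]), 0.85), (array([ 0.4421, -0.3602,  0.0014]), 0.44)]
top pry_bar [(array([ 0.575 , -0.1578,  0.0004]), 0.67)]
top thin_shim [(array([ 0.5411, -0.3793, -0.0018]), 0.64)]
top thick_packer [(array([ 0.4415, -0.3625, -0.0023]), 0.88)]
top seat [(array([0.4818, 0.258 , 0.1067]), 0.71)]
[ 0.0001  0.9886  0.1508 -0.    ] 0.7
```

View pics/scene.png

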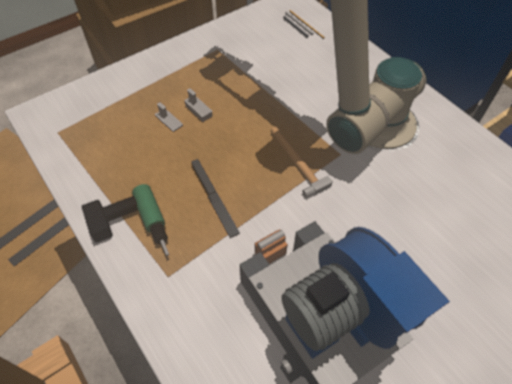

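View pics/top.png

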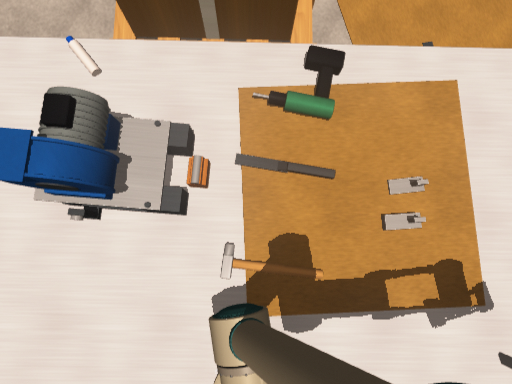

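The scene view shows the bar at about (215,198), the shims at (168,117) and (198,104), and the fulcrum block at (270,243) in front of the skid. In the top view the bar runs from (237,160) to (335,174) with its tip toward the machine, and the shims are at (407,185) and (404,221). Next I need a closer look from the wrist.

```bash
cat > h.py <<'E'
from plant import r, gripper_to, inverse_kinematics, vision, models, telemetry as T
import numpy as np, cv2
from scipy.spatial.transform import Rotation as Ro
np.set_printoptions(precision=4,suppress=True)
def rot(q): return Ro.from_quat(np.r_[q[1:],q[0]])
def quat(R): q=R.as_quat(); return np.r_[q[3],q[:3]]
def down(h,pitch=0):
    """tool x along heading h (rad), pointing down; pitch>0 raises the tool-x side"""
    R=Ro.from_euler('z',h)*Ro.from_euler('y',-pitch)*Ro.from_euler('x',np.pi)
    return quat(R)
def rays(px,cal,fish=False):
    p=(np.atleast_2d(px)-[cal['cx'],cal['cy']])/[cal['fx'],cal['fy']]
    if fish:
        t=np.linalg.norm(p,axis=1,keepdims=True); d=np.hstack([p/np.maximum(t,1e-9)*np.sin(t),np.cos(t)])
    else: d=np.hstack([p,np.ones((len(p),1))])
    return rot(cal['orientation']).apply(d)
def onplane(px,cal,z,fish=False):
    d=rays(px,cal,fish); c=np.array(cal['position'])
    return c+d*((z-c[2])/d[:,2])[:,None]
def tri(obs):
    """obs: list of (px,cal,fish) -> point, residual"""
    A=np.zeros((3,3));b=np.zeros(3);L=[]
    for px,cal,f in obs:
        d=rays(px,cal,f)[0];d/=np.linalg.norm(d);M=np.eye(3)-np.outer(d,d);A+=M;b+=M@cal['position'];L.append((M,cal['position']))
    p=np.linalg.solve(A,b); return p,max(np.linalg.norm(M@(p-c)) for M,c in L)
def snap(cam,name=None):
    cal=vision.get_calibration(cam); im=vision.snapshot(cam)
    if name: cv2.imwrite(f"pics/{name}.png",cv2.cvtColor(im,cv2.COLOR_RGB2BGR))
    return im,cal
def mark(t,cam):
    return [(np.array(d['at']),round(d['score'],2)) for d in models.mark_of(t,cam)][:2]
def rect(t,cam,cal,z,fish):
    m=models.regions_of(t,cam)
    if not m: return None
    m=m[0]['pixels']; v,u=np.nonzero(m)
    P=onplane(np.c_[u,v],cal,z,fish)[:,:2]
    (c,s,a)=cv2.minAreaRect((P*1000).astype(np.float32)); 
    if s[0]<s[1]: s=s[::-1];a+=90
    return np.array(c)/1000,np.array(s)/1000,a%180
E
python3 - <<'E'
from h import *
im,cal=snap("top")
for t,z in [("pry_bar",.012),("thin_shim",.006),("thick_packer",.02)]: print(t,rect(t,"top",cal,z,False))
r.move_to([.55,-.30,.26],down(1.45))
print(T.current_t())
im,cal=snap("wrist","w1"); print(cal)
for t in ["thin_shim","thick_packer","pry_bar"]: print(t,mark(t,"wrist"),rect(t,"wrist",cal,.01,True))
r.move_to([.575,-.10,.26],down(1.45))
im,cal=snap("wrist","w2"); print(T.current_t(),cal['position'],T.current_ee_pos())
for t in ["pry_bar","fulcrum","skid","thin_shim"]: print(t,mark(t,"wrist"))
for t,z in [("pry_bar",.012),("thin_shim",.006)]: print(rect(t,"wrist",cal,z,True))
a=cv2.imread("pics/w1.png");b=cv2.imread("pics/w2.png");cv2.imwrite("pics/w12.png",cv2.resize(np.vstack([a,b]),None,fx=.78,fy=.78))
E
```

```text
pry_bar (array([ 0.5856, -0.0716]), array([0.2696, 0.0316]), 81.52001953125)
thin_shim (array([ 0.5427, -0.4041]), array([0.1103, 0.0447]), 97.41329860687256)
thick_packer (array([ 0.4441, -0.3818]), array([0.1157, 0.0396]), 95.10120964050293)
2.5667
{'fx': 297.3186396354542, 'fy': 297.3186396354542, 'cx': 256.8532548340563, 'cy': 186.5876774745657, 'position': array([ 0.5577, -0.2291,  0.413 ]), 'orientation': array([ 0.1247,  0.9903, -0.0602, -0.0081])}
thin_shim [(array([ 0.5418, -0.3782, -0.0042]), 0.96)] (array([ 0.5426, -0.4058]), array([0.1132, 0.0419]), 99.22691059112549)
thick_packer [(array([ 0.4412, -0.3589, -0.    ]), 0.97)] (array([ 0.4422, -0.3918]), array([0.1209, 0.0487]), 93.8722071647644)
pry_bar [(array([ 0.5762, -0.1566, -0.0043]), 0.63)] (array([ 0.5776, -0.1393]), array([0.1366, 0.0314]), 83.17313385009766)
3.7917 [ 0.5833 -0.0289  0.4131] [ 0.5752 -0.1015  0.26  ]
pry_bar [(array([ 0.5702, -0.1581, -0.0023]), 0.96)]
fulcrum []
skid []
thin_shim [(array([ 0.541 , -0.3767, -0.0002]), 0.6)]
(array([ 0.5848, -0.0747]), array([0.2721, 0.0304]), 80.73960876464844)
(array([ 0.5394, -0.3825]), array([0.0662, 0.0422]), 95.72044229507446)
```

View pics/w12.png

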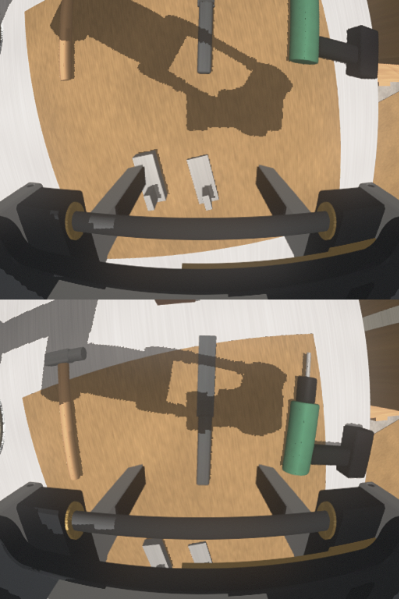

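The wrist views show the bar straight up the image at full-image px (263,290..470), with the tip toward the machine. The shims sit at (187,230) and (258,232), with ribs toward the lower side. Next I look at the lip and fulcrum from two wrist positions.

Run:
```python
from h import *
import pickle
cals=[]
for i,(p,n) in enumerate([([.52,.02,.32],"s1"),([.56,.11,.36],"s2")]):
    r.move_to(p,down(1.49)); r.hold(.1)
    im,cal=snap("wrist",n); cals.append(cal)
    for t in ["fulcrum","skid","seat"]: print(n,t,mark(t,"wrist"))
    print(T.current_t())
pickle.dump(cals,open("cals.pkl","wb"))
a=cv2.imread("pics/s1.png");b=cv2.imread("pics/s2.png")
# crop tops, upscale
cv2.imwrite("pics/s12.png",np.vstack([cv2.resize(x[0:200,80:480],None,fx=1.5,fy=1.5,interpolation=cv2.INTER_CUBIC) for x in (a,b)]))
```

```text
s1 fulcrum [(array([ 0.5626,  0.1563, -0.0031]), 0.92)]
s1 skid []
s1 seat []
5.025
s2 fulcrum [(array([0.5629, 0.1554, 0.0023]), 0.88)]
s2 skid [(array([ 0.5638,  0.2285, -0.0003]), 0.9)]
s2 seat [(array([0.4868, 0.2575, 0.1046]), 0.57)]
5.8333
```

View pics/s12.png

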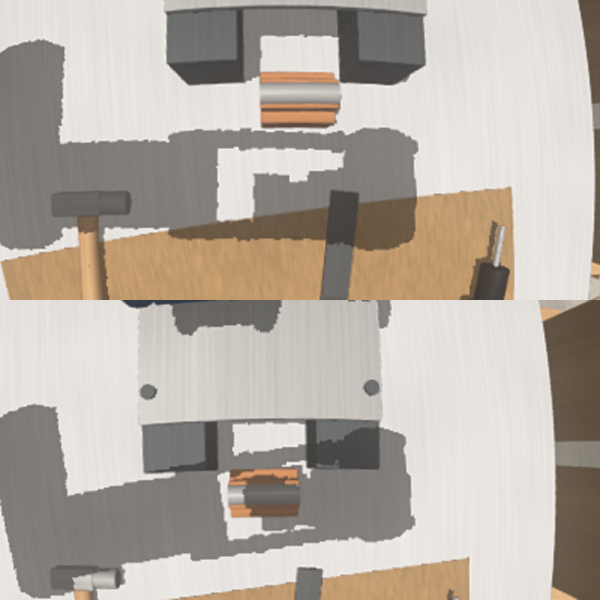

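In both views the plate's front edge is clear. Its corners are at full-image (190,7)/(365,9) in s1 and (172,83)/(335,80) in s2. In s2 the ledges' front edge is at rows 111–114, with the fulcrum in front of the open gap.

Run:
```python
from h import *
import pickle
c1,c2=pickle.load(open("cals.pkl","rb"))
L,e1=tri([((190,6.7),c1,True),((172,82.7),c2,True)]); R,e2=tri([((364.7,8.7),c1,True),((334.7,80),c2,True)])
print(L,e1,R,e2,np.linalg.norm(L-R))
d=R-L; print("heading",np.degrees(np.arctan2(d[1],d[0]))+90, "mid",(L+R)/2)
for z in (.105,):
    P=onplane([(176,114),(80+215/1.5,169/1.5),(80+308/1.5,168/1.5),(333.3,111.3)],c2,z,True); print(P)
    m=(P[0]+P[3])/2; d=P[3]-P[0]; a=np.arctan2(d[1],d[0])+np.pi/2; print(np.degrees(a),np.linalg.norm(d), m, m[:2]+.045*np.array([np.cos(a),np.sin(a)]))
for z in (.112,.115):
    P=onplane([(172,82.7),(334.7,80)],c2,z,True); print(z,P,P.mean(0),np.linalg.norm(P[1]-P[0]))
# lip line from 's2' edge pixels in 'top' view
F=onplane([(80+229/1.5,186/1.5+0),(80+299/1.5,187/1.5)],c2,.08,True); print("block",F,F.mean(0))
```

```text
[0.4542 0.2334 0.115 ] 0.0006890874794338952 [0.6723 0.219  0.1147] 0.0002478140903644101 0.21854217573314447
heading 86.23522069962614 mid [0.5632 0.2262 0.1148]
[[0.4523 0.1902 0.105 ]
 [0.5188 0.1845 0.105 ]
 [0.603  0.1785 0.105 ]
 [0.6701 0.176  0.105 ]]
86.27775056258876 0.21823179221158961 [0.5612 0.1831 0.105 ] [0.5641 0.228 ]
0.112 [[0.4527 0.234  0.112 ]
 [0.6732 0.2192 0.112 ]] [0.563  0.2266 0.112 ] 0.22105312334370347
0.115 [[0.4535 0.2336 0.115 ]
 [0.6724 0.2189 0.115 ]] [0.563  0.2262 0.115 ] 0.21939616911332308
block [[0.528  0.1669 0.08  ]
 [0.5952 0.1605 0.08  ]] [0.5616 0.1637 0.08  ]
```

```bash
cat >> h.py <<'E'
SK=np.array([.5633,.2268,0]); H=np.radians(86.2); HX=np.array([np.cos(H),np.sin(H),0]); HY=np.array([-np.sin(H),np.cos(H),0])
def sk(x,y,z): return SK+x*HX+y*HY+np.array([0,0,z])
G=.0265  # TCP height over bar underside
BH=np.radians(81.2); BO=np.array([.5722,-.1565,0])
E
python3 - <<'E'
from h import *
gripper_to(.06)
q=down(BH)
r.move_to(BO+[0,0,.10],q)
hit=r.move_l(BO+[0,0,G],vel=.1,guard=12); print(hit,T.current_ee_pos())
gripper_to(0.0,60); print(T.current_opening(),T.current_finger_force())
r.move_l(BO+[0,0,.16],vel=.2); print(T.current_wrist_force(),T.current_torque(),T.current_opening(),T.current_t())
tipx=-.03
r.move_to(sk(tipx-.22,0,.15+G),down(H))
snap("wrist","g1"); print(T.current_t())
E
```

```text
False [ 0.5727 -0.1565  0.0268]
0.023809070616073184 59.99818503856659
[ 0.6527  0.1448 -5.875 ] [-0.2011 -0.0036 -0.0448] 0.023206926666043383 10.275
10.9333
```

View pics/g1.png

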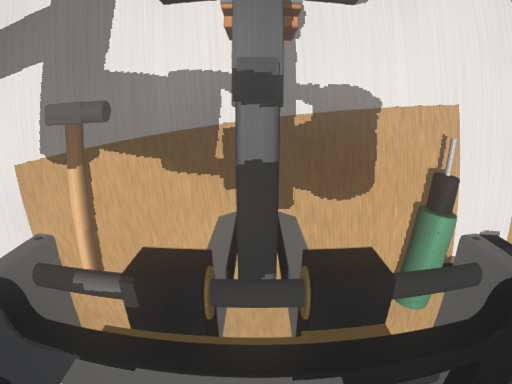

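The bar is held straight, with its centreline at column 258 and the block centred near 262. Next I insert the tip and lever in small steps.

```bash
cat >> h.py <<'E'
IN=.025; ARM=.22-IN-.07
def lever(p,zr=.086):
    R=Ro.from_euler('z',H)*Ro.from_euler('y',-p)
    return sk(-.07,0,zr)+R.apply([-ARM,0,G]), down(H,p)
E
python3 - <<'E'
from h import *
r.move_l(sk(-.03-.22,0,.091+G),vel=.12)
print("in",r.move_l(sk(IN-.22,0,.091+G),vel=.08,guard=10))
f0=T.current_wrist_force()
print("down",r.move_l(sk(IN-.22,0,.083+G),vel=.03,guard=6),T.current_ee_pos()[2]-G,T.current_wrist_force()-f0,T.current_t())
zr=T.current_ee_pos()[2]-G
for d in (2,4,6,8,10):
    p,q=lever(np.radians(d)); r.move_l(p,q,vel=.03)
    print(d,p,T.current_ee_pos(),T.current_wrist_force()-f0,T.current_torque(),T.current_t())
E
```

```text
in False
down True 0.08303767507719935 [-0.7781 -0.0267  7.8209] 12.725
2 [0.5503 0.0314 0.1081] [0.5494 0.0308 0.1073] [-0.7528  0.5676 -0.7656] [-0.2509 -0.0515  0.0201] 12.975
4 [0.5503 0.0307 0.1037] [0.5497 0.0305 0.1031] [-1.068  -0.0343  0.4969] [-0.2987 -0.0786  0.0501] 13.275
6 [0.5502 0.0301 0.0993] [0.55   0.03   0.0991] [-0.3945  0.2748 -0.0646] [-0.4971 -0.034  -0.0319] 13.575
8 [0.5502 0.0298 0.0948] [0.5506 0.0304 0.0967] [-2.5685  2.9295  9.8885] [-0.2166  0.3796  0.1344] 13.875
10 [0.5502 0.0295 0.0904] [0.5512 0.0302 0.0932] [-4.6475  2.9366 16.6914] [0.0773 0.5656 0.3366] 14.175
```

Run:
```python
from h import *
for d in (12,14,15.5):
    p,q=lever(np.radians(d)); r.move_l(p,q,vel=.03)
    R=rot(T.current_tool_rot()).as_matrix()
    print(d,T.current_ee_pos()-p,np.degrees(np.arcsin(R[2,0])),T.current_wrist_force(),T.current_torque(),T.current_t())
im,cal=snap("wrist","l1"); print(cal)
```

```text
12 [0.0014 0.0006 0.0033] 12.062639368968139 [-4.1352  0.8959 12.3873] [0.2172 0.5134 0.4528] 14.475
14 [0.0017 0.0004 0.0034] 14.056116612197396 [-3.2741  0.7402 13.605 ] [0.2224 0.4072 0.514 ] 14.775
15.5 [0.0017 0.0004 0.0034] 15.548796591976695 [-2.444  -0.8634 13.1358] [0.3005 0.3539 0.5491] 15.0333
{'fx': 297.3186396354542, 'fy': 297.3186396354542, 'cx': 256.8532548340563, 'cy': 186.5876774745657, 'position': array([0.5525, 0.0584, 0.2482]), 'orientation': array([-0.0106,  0.9994, -0.0323,  0.0025])}
```

View pics/l1.png

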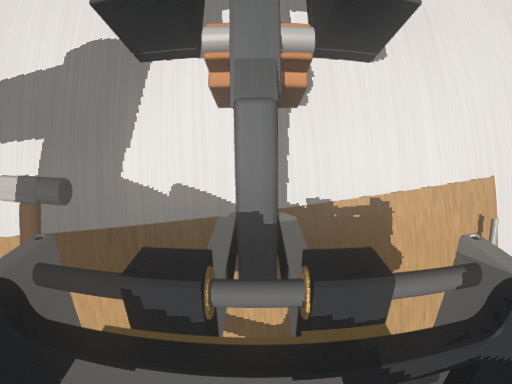

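The wrist view shows the bar over the ridge, centred at column 257, with the lip out of frame. I'll measure the lift from the scene camera by the shift of the plate's front corners against the first picture.

```bash
cat > lift.py <<'E'
from h import *
def proj(P,cal):
    p=rot(cal['orientation']).inv().apply(np.atleast_2d(P)-cal['position']); return p[:,:2]/p[:,2:]*[cal['fx'],cal['fy']]+[cal['cx'],cal['cy']]
def lift(name):
  for cam in ("scene","top"):
    im,cal=snap(cam,name+cam); a=cv2.imread(f"pics/{cam}.png",0); b=cv2.cvtColor(im,cv2.COLOR_RGB2GRAY)
    a,b=[cv2.equalizeHist(x) for x in (a,b)]
    for y in (-.1,.1,.05,-.05):
        for x in ((.015,.0) if cam=="scene" else (.0,)):
            P0=sk(x,y,.115); u0=proj(P0,cal)[0]; du=proj(P0+[0,0,.01],cal)[0]-u0
            p1,st,er=cv2.calcOpticalFlowPyrLK(a,b,u0.astype(np.float32).reshape(1,1,2),None,winSize=(15,15),maxLevel=1)
            s=p1[0,0]-u0; print(cam,x,y,u0,"shift",s,"per10mm",du,"lift at x mm",10*s@du/(du@du),er.ravel())
E
python3 -c "
from lift import *
lift('l_')
a=cv2.imread('pics/scene.png')[210:320,210:350];b=cv2.imread('pics/l_scene.png')[210:320,210:350]
cv2.imwrite('pics/cmp.png',cv2.resize(np.hstack([a,b]),None,fx=2.8,fy=2.8,interpolation=cv2.INTER_CUBIC))"
```

```text
scene 0.015 -0.1 [255.5221 280.55  ] shift [-0.1493 -1.6178] per10mm [ 0.0176 -1.7541] lift at x mm 9.213537060420618 [12.0087]
scene 0.0 -0.1 [251.9798 275.2592] shift [-0.6101 -1.9235] per10mm [-0.0112 -1.7849] lift at x mm 10.797024306895704 [8.48]
scene 0.015 0.1 [326.6709 238.3138] shift [22.2265 -6.3646] per10mm [ 0.5649 -1.9812] lift at x mm 59.29558853145419 [43.5394]
scene 0.0 0.1 [322.8679 233.5866] shift [ 73.1319 -40.8883] per10mm [ 0.5322 -2.0045] lift at x mm 281.0277304441655 [39.9992]
scene 0.015 0.05 [309.6367 248.4258] shift [-0.3394 -2.0365] per10mm [ 0.4398 -1.9303] lift at x mm 9.648870596573724 [8.8622]
scene 0.0 0.05 [305.8912 243.5666] shift [-0.8715 -1.7023] per10mm [ 0.4079 -1.9554] lift at x mm 7.452030517419851 [7.4389]
scene 0.015 -0.05 [274.0841 269.531 ] shift [-0.7755 -1.613 ] per10mm [ 0.1667 -1.817 ] lift at x mm 8.414646246691804 [10.9068]
scene 0.0 -0.05 [270.4686 264.3903] shift [-0.2209 -1.7155] per10mm [ 0.1367 -1.8458] lift at x mm 9.15490847271729 [10.4851]
top 0.0 -0.1 [169.5113 124.8519] shift [-1.6082 -0.0189] per10mm [-0.8363 -1.2682] lift at x mm 5.931406716318716 [15.3819]
top 0.0 0.1 [159.7482 205.9549] shift [-1.6919 -0.3288] per10mm [-0.969  -0.4308] lift at x mm 15.838857157699287 [14.1272]
top 0.0 0.05 [162.2469 185.1982] shift [-0.7596 -6.6648] per10mm [-0.9344 -0.6503] lift at x mm 38.920179997021876 [10.969]
top 0.0 -0.05 [167.1275 144.6542] shift [-1.6354 -0.5964] per10mm [-0.8681 -1.0688] lift at x mm 10.850437226671374 [12.7299]
```

View pics/cmp.png

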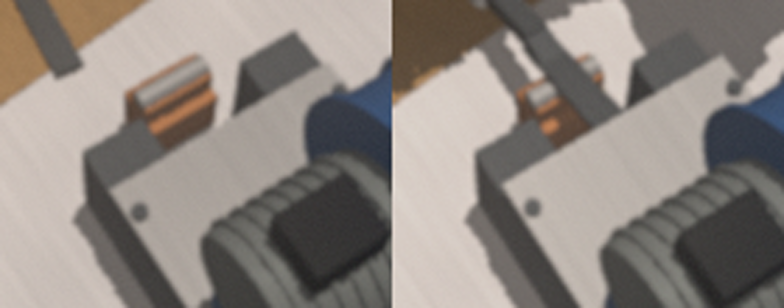

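```bash
cat > lift2.py <<'E'
from lift import *
import pickle
from scipy.optimize import least_squares
c1,c2=pickle.load(open("cals.pkl","rb"))
B=onplane([(80+148/1.5,92/1.5),(80+371/1.5,87/1.5)],c2,.117,True)
def lift2(name):
    obs=[]
    for cam in("scene","top"):
        cal=vision.get_calibration(cam); a=cv2.imread(f"pics/{cam}.png"); b=cv2.imread(f"pics/{name}{cam}.png")
        for P in B:
            u=proj(P,cal)[0]; i,j=np.round(u).astype(int)
            g=lambda x:cv2.resize(cv2.cvtColor(x[j-22:j+23,i-22:i+23],cv2.COLOR_BGR2GRAY),None,fx=8,fy=8,interpolation=cv2.INTER_CUBIC)
            A,Bb=g(a),g(b)
            # centre on bolt: darkest blob nearby in A
            m=A.astype(float).copy(); m=cv2.GaussianBlur(m,(0,0),8); w=m[120:240,120:240]; k=np.unravel_index(w.argmin(),w.shape); y,x=k[0]+120,k[1]+120
            t=A[y-36:y+37,x-36:x+37]; res=cv2.matchTemplate(Bb,t,cv2.TM_CCOEFF_NORMED); yy,xx=np.unravel_index(res.argmax(),res.shape)
            s=np.array([xx+36-x,yy+36-y])/8; obs.append((cam,cal,P,s)); print(cam,u,"bolt off",(np.array([x,y])-180)/8,"shift",s,round(res.max(),3))
    def model(v,P):
        q=np.array([(P-SK)@HX-.2,P[2]-v[1]]); c,s_=np.cos(v[0]),np.sin(v[0])
        # lip (negative side) rises
        return SK+HX*(.2+c*q[0]+s_*q[1])+HY*((P-SK)@HY)+[0,0,v[1]-s_*q[0]+c*q[1]]
    f=lambda v,prior=True:np.concatenate([proj(model(v,P),c)[0]-proj(P,c)[0]-s for _,c,P,s in obs]+[[ (v[1]-.1)/.02*.3 ]])
    o=least_squares(f,[.06,.1],x_scale=[.01,.01],loss='soft_l1',f_scale=.3); print("tilt",o.x[0],"lift mm",200*o.x[0],"zp",o.x[1],"res",o.fun)
E
python3 -c "
from lift2 import *
lift2('l_')"
```

```text
scene [330.0487 242.2002] bolt off [2.75  7.375] shift [4.875 4.25 ] 0.946
scene [259.2095 285.0561] bolt off [-5.125  7.375] shift [-0.125 -2.   ] 0.991
top [147.7002 204.7113] bolt off [5.75  5.625] shift [-2.25  -0.375] 0.975
top [157.4292 123.9057] bolt off [ 0.5 -0.5] shift [-1.75  -1.625] 0.982
tilt 0.07076511046836922 lift mm 14.153022093673846 zp 0.09774053752029227 res [-3.6849 -6.053   0.6196  0.5625  0.1485 -0.2298 -0.1546  0.0164 -0.0339]
```

Run:
```python
from h import *
p,q=lever(np.radians(16.2)); r.move_l(p,q,vel=.03); print(T.current_wrist_force(),T.current_ee_pos()-p)
for d in (9,4):
    p,q=lever(np.radians(d),.086 if d>5 else .088); r.move_l(p,q,vel=.06)
print(T.current_wrist_force())
p,q=lever(np.radians(2),.09); r.move_l(p,q,vel=.06)
r.move_l(p-.07*HX,vel=.12); r.move_l(p-.10*HX+[0,0,.06],vel=.2)
B1=BO+[0,-.02,0]
r.move_to(B1+[0,0,.09],down(BH)); 
print(r.move_l(B1+[0,0,G+.006],vel=.12,guard=8)); print(r.move_l(B1+[0,0,G],vel=.03,guard=8),T.current_ee_pos())
gripper_to(.06); r.move_l(B1+[0,0,.16],vel=.25)
snap("wrist","b1"); c=vision.get_calibration("wrist")
print(T.current_t()); print(rect("pry_bar","wrist",c,.012,True))
from lift2 import lift2
snap("scene","m_scene"); snap("top","m_top"); lift2("m_")
```

```text
[-3.6828 -0.395  15.1669] [0.0017 0.0003 0.0036]
[-0.2254  1.6826 -2.5421]
False
False [ 0.5731 -0.1768  0.0273]
20.7583
(array([ 0.5836, -0.1072]), array([0.2428, 0.0299]), 81.35065460205078)
scene [330.0487 242.2002] bolt off [2.75  7.375] shift [4.875 4.5  ] 0.945
scene [259.2095 285.0561] bolt off [-5.125  7.375] shift [-0.125 -1.875] 0.988
top [147.7002 204.7113] bolt off [5.75  5.625] shift [-2.125 -0.375] 0.978
top [157.4292 123.9057] bolt off [ 0.5 -0.5] shift [-1.875 -1.75 ] 0.982
tilt 0.07226576391597467 lift mm 14.453152783194934 zp 0.09872675696031676 res [-3.6756 -6.3619  0.6151  0.384   0.0046 -0.2407 -0.045   0.1089 -0.0191]
```

Run:
```python
from h import *
import pickle
h=np.radians(97); u=np.array([np.cos(h),np.sin(h),0])
O=np.array([.5412,-.378,0])
r.move_to(O-.095*u+[0,0,.16],down(h)); r.hold(.15)
im,cal=snap("wrist","t1"); pickle.dump(cal,open("t1.pkl","wb"))
print(T.current_t(),cal['position'],mark("thin_shim","wrist"),mark("thick_packer","wrist"))
# shim top-plate rectangle: mask, print rect and edges
print(rect("thin_shim","wrist",cal,.008,True))
```

```text
22.25 [ 0.5442 -0.3988  0.3134] [(array([ 0.54  , -0.3765, -0.0028]), 0.68)] [(array([ 0.4399, -0.3584,  0.0012]), 0.81)]
(array([ 0.5411, -0.4008]), array([0.0958, 0.0407]), 98.16498470306396)
```

View pics/t1.png

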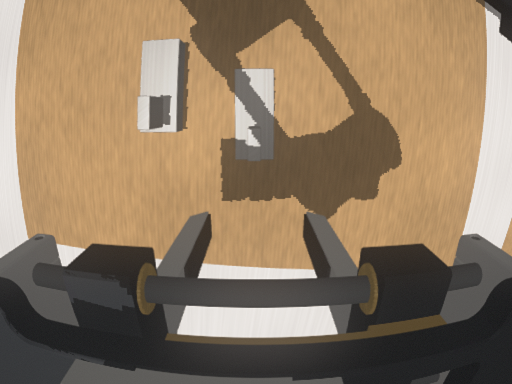

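The rectangle measured is 95.8 × 40.7 mm, which matches the thin shim's plan (pixels 235–274, rows 69–160). The packer is at (160,85). I'll grip the rib with the tool leaning back 20° so that the body and camera stay clear of the blower.

```bash
cat >> h.py <<'E'
PT=np.radians(20); SH=np.radians(98.2)
def shim_tcp(o,h):
    """TCP for shim origin o, heading h, rib held leaning back"""
    R=Ro.from_euler('z',h); return o+R.apply([-.050,0,.031])-.006*R.apply([np.sin(PT),0,-np.cos(PT)]), down(h,PT)
E
python3 - <<'E'
from h import *
c=np.array([.5411,-.4008,0]); o=c+.0225*np.array([np.cos(SH),np.sin(SH),0])
gripper_to(.05)
p,q=shim_tcp(o,SH); r.move_to(p+[0,0,.06],q)
print(r.move_l(p,vel=.1,guard=8),T.current_ee_pos()-p)
f=T.current_wrist_force(); gripper_to(0,40); print(T.current_opening(),T.current_finger_force(),T.current_wrist_force()-f)
r.move_l(p+[0,0,.1],vel=.2); 
p,q=shim_tcp(sk(-.06,.08,.18),H); r.move_to(p,q)
p,_=shim_tcp(sk(-.031,.08,.125),H); r.move_l(p,vel=.12); r.hold(.15)
print(T.current_t(),T.current_wrist_force(),T.current_ee_pos()-p)
a=[snap(n,"v_"+n)[0] for n in ("wrist","scene")]
b=[cv2.resize(a[0],None,fx=.78,fy=.78),cv2.resize(a[1][190:310,210:370],(399,299),interpolation=cv2.INTER_CUBIC)]
cv2.imwrite("pics/v.png",cv2.cvtColor(np.hstack([b[0],b[1]]),cv2.COLOR_RGB2BGR))
E
```

```text
False [ 0.0004 -0.0002  0.0007]
0.01188190291333875 39.974831342697144 [-0.8511  0.4508  0.4852]
28.1167 [-1.6173  0.0349 -2.5217] [ 0.0008 -0.0004  0.0008]Traceback (most recent call last):
  File "<stdin>", line 13, in <module>
    return _nx.concatenate(arrs, 1, dtype=dtype, casting=casting)
           ~~~~~~~~~~~~~~~^^^^^^^^^^^^^^^^^^^^^^^^^^^^^^^^^^^^^^^
ValueError: all the input array dimensions except for the concatenation axis must match exactly, but along dimension 0, the array at index 0 has size 300 and the array at index 1 has size 299
```

```bash
python3 -c "
import cv2,numpy as np
a=cv2.resize(cv2.imread('pics/v_wrist.png'),(400,300));b=cv2.resize(cv2.imread('pics/v_scene.png')[190:310,210:370],(400,300),interpolation=cv2.INTER_CUBIC)
cv2.imwrite('pics/v.png',np.hstack([a,b]))"
```

```text
(no output)
```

View pics/v.png

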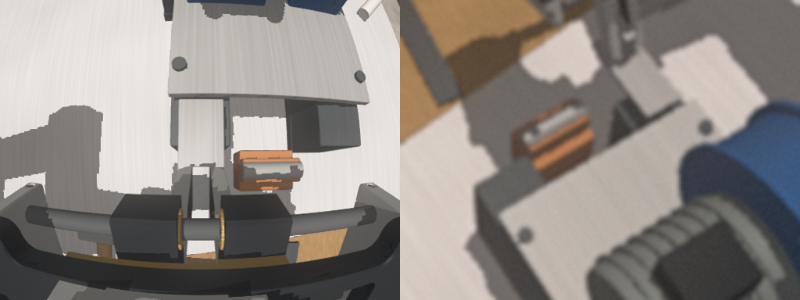

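The wrist view shows the shim straight and centred: its edges are at columns 179–224 and the ledge at 170–231, just before the lip. I'll touch the ledge, lift 1 mm, slide in and set it down.

Run:
```python
from h import *
p,q=shim_tcp(sk(-.033,.08,.108),H); r.move_l(p,vel=.08)
f0=T.current_wrist_force()
p,q=shim_tcp(sk(-.033,.08,.100),H); hit=r.move_l(p,vel=.015,guard=3); z=T.current_ee_pos()[2]
zc=z-p[2]+.100; print("contact",hit,zc,T.current_wrist_force()-f0)
zs=T.current_ee_pos()[2]+.0012
p1=shim_tcp(sk(-.033,.08,0),H)[0]; p1[2]=zs; r.move_l(p1,vel=.02)
p2=shim_tcp(sk(.025,.08,0),H)[0]; p2[2]=zs; print("slide",r.move_l(p2,vel=.05,guard=12),T.current_ee_pos()-p2,T.current_wrist_force()-f0)
p3=p2-[0,0,.006]; print("down",r.move_l(p3,vel=.015,guard=4),T.current_ee_pos()[2]-p2[2],T.current_wrist_force()-f0,T.current_t())
im,cal=snap("wrist","f1"); print(mark("thin_shim","wrist"))
sc,_=snap("scene","f_scene"); print(mark("thin_shim","scene"))
print("want",sk(.025,.08,.105))
a=cv2.resize(im,(400,300));b=cv2.resize(sc[190:310,210:370],(400,300),interpolation=cv2.INTER_CUBIC)
cv2.imwrite('pics/f.png',cv2.cvtColor(np.hstack([a,b]),cv2.COLOR_RGB2BGR))
```

```text
contact True 0.10490822999655253 [ 0.2912 -0.6742  5.6598]
slide False [ 0.     -0.0002 -0.    ] [0.0369 0.6403 0.8038]
down True -0.0010833929485540295 [ 0.8312 -0.326   6.3994] 30.75
[]
[(array([0.4856, 0.2608, 0.1076]), 0.46)]
want [0.4851 0.257  0.105 ]
```

View pics/f.png

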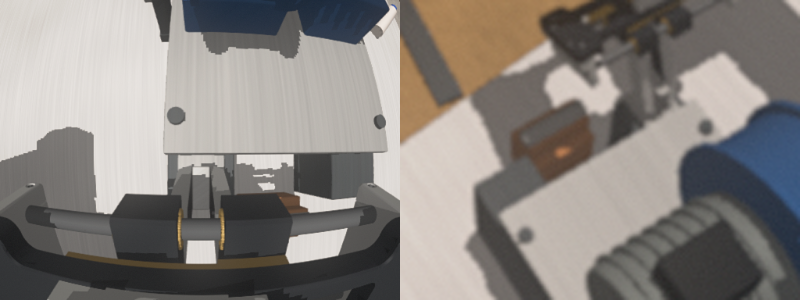

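The shim is in, straight under the lip with its rib just ahead of it. I'll release, retreat and check numerically.

Run:
```python
from h import *
gripper_to(.04); r.hold(.2)
R=rot(T.current_tool_rot()); p=T.current_ee_pos()
r.move_l(p-.07*R.apply([0,0,1]),vel=.12)
r.move_to([.50,.09,.36],down(1.49)); gripper_to(.09); r.hold(.2)
im,cal=snap("wrist","e1"); print(T.current_t())
print("shim mark",mark("thin_shim","wrist"),"seat want",sk(.025,.08,.105))
ms=models.regions_of("thin_shim","wrist")
for m in ms[:2]:
    v,u=np.nonzero(m['pixels'])
    P=onplane(np.c_[u,v],cal,.113,True)-SK; X=P@HX;Y=P@HY
    print(m['score'],len(u),"x",np.percentile(X,[0,2,98,100]),"y",np.percentile(Y,[0,2,98,100]))
    # per-side rear edge: y extents of rearmost plate pixels
    lo=X.min(); 
    for a in (.003,.006,.012,.018): s=(X>lo+a-.003)&(X<lo+a+.001); print(a,Y[s].min(),Y[s].max())
im2,c2=snap("top","e_top"); 
print(mark("thin_shim","top"),mark("pry_bar","top"),mark("thick_packer","top"),rect("pry_bar","top",c2,.012,False))
snap("scene","e_scene")
from lift2 import lift2; lift2("e_")
```

```text
34.4167
shim mark [(array([ 0.5637,  0.2294, -0.0006]), 0.31)] seat want [0.4851 0.257  0.105 ]
0.81 997 x [-0.0449 -0.0442 -0.0004  0.0016] y [0.0597 0.0609 0.0994 0.101 ]
0.003 0.0597590817728288 0.09976707796956305
0.006 0.059739637945707205 0.09976707796956305
0.012 0.06096862160387415 0.10096631303344038
0.018 0.06087248434841947 0.09955553635130578
[(array([ 0.5616,  0.2235, -0.0001]), 0.65), (array([0.4876, 0.2538, 0.1027]), 0.56)] [(array([ 0.5747, -0.1797,  0.0005]), 0.83)] [(array([ 0.4416, -0.3621,  0.0018]), 0.67)] None
scene [330.0487 242.2002] bolt off [2.75  7.375] shift [5.875 5.   ] 0.948
scene [259.2095 285.0561] bolt off [-5.125  7.375] shift [-0.125 -2.   ] 0.988
top [147.7002 204.7113] bolt off [5.75  5.625] shift [-2.125 -0.375] 0.978
top [157.4292 123.9057] bolt off [ 0.5 -0.5] shift [-16.125  12.625] 0.519
tilt 0.05698798842563184 lift mm 11.397597685126367 zp 0.07365851372112735 res [ -4.5795  -6.0215   0.8404   1.3232  -0.1155  -0.1567  14.0593 -13.9596
  -0.3951]
```

```bash
python3 -c "
from h import *
r.sign_off(); print(T.current_t())"
```

```text
the job is handed in; nothing more can be done
the job is handed in; nothing more can be done
```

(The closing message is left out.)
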